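Pump a ratchet clamp onto a whetstone and keep it squeezed

TASK

Before the knives are sharpened, clamp the whetstone: squeeze and let go the orange trigger of the clamp again and again, so that its ratchet walks the sprung pad up to the stone and pushes the stone home against the stop, and stop when the mouth of the barrel stands within the green band of the pad's plunger (the white band gone in). Go gently at the end, because the stone chips if the red band is pushed in; work the clamp by its trigger alone, without touching the stone, pad or rod, and do not disturb the other things. Finish while still holding the trigger squeezed, part way or fully, with the pad pressing: do not let go.

Things in the scene. Friction and masses are not known exactly. Their poses are not given: they have to be found in the camera images.
- clamp: whetstone clamp, fixed; grey board 320 x 110 mm, its top 18 mm up. Origin: centre of its underside, on the worktop. x runs along the board from grip to stop, z up. In this frame the upright black grip post spans x = -135 to -121 mm, is 24 mm wide in y, top 166 mm up; the orange trigger stands before it on the stone's side. The push rod runs along x, 34 mm up, and sticks out behind the grip
- grip_mid (a point): point in the middle of the black grip post, 147 mm above the worktop, level with the trigger's roll; the post is 14 mm thick along the clamp's x
- trigger_end (a point): centre of the round roll (14 mm thick, 24 mm long along the clamp's y) at the upper end of the orange trigger; the blade under it is 10 mm thick, 18 mm wide and ends 7 mm above this point. At rest 147 mm above the worktop, 43 mm from grip_mid along the clamp's +x (57 mm over the outsides, 29 mm free between); fully squeezed it is 24 mm nearer to the grip
- trigger (a joint): angle of the trigger: 0 at rest (upright), 0.34 rad fully squeezed towards the grip, about a pin 71 mm below trigger_end. A spring brings it back to 0 when let go. It takes 8 to 10 N at the roll while the pad is free, about 17 N at the red band
- rod (a joint): advance of the push rod towards the stop, 0 to 0.074 m. A squeeze drives it about 34 mm per rad of trigger, after a free play until the pawl meets a tooth (one every 8 mm): a full squeeze from rest moves it 8 mm, the first of all 4 to 11. It stays there (friction lock, slips back 1 mm at most) while the trigger returns
- plunger (a joint): how far the sprung pad is pushed back into the barrel, 0 to 0.016 m; its spring gives 1 N per mm. Bands on the plunger from the barrel outwards: white 4 mm, green 9 mm, red 3 mm, then the pad. At 0.004 to 0.013 the barrel's mouth stands in the green band (4 to 13 N); beyond that red goes in
- pad_face (a point): centre of the front face of the round black rubber pad (26 mm across), 34 mm above the worktop, that meets the stone; it moves towards the stop with the rod. At the start it is 17 to 44 mm short of the stone
- stone_mid (a point): centre (half-way up) of the whetstone, a two-colour block, grey below and orange-brown above, 60 mm (along the clamp's x) x 140 mm x 28 mm, loose on the clamp's board between pad and stop, 1 to 4 mm short of the stop at the start
- stop_face (a point): centre of the face of the fixed stop that the stone is pressed against, 34 mm above the worktop
- mug_mid (a point): two-tone pink and white mug, 90x122x105 mm, a bystander to be left alone; the point is at its centre
- timer_mid (a point): white wind-up kitchen timer, 66x66x61 mm, a bystander to be left alone; the point is at its centre
- tin_mid (a point): flat round food tin, 86 across, 40 high mm, a bystander to be left alone; the point is at its centre
- brush_mid (a point): wooden scrubbing brush, 30x86x22 mm, a bystander to be left alone; the point is at its centre
- jar_mid (a point): clear sweet jar with a red lid, 81 across, 163 high mm, a bystander to be left alone; the point is at its centre
- salt_mid (a point): grey salt shaker, 44 across, 90 high mm, a bystander to be left alone; the point is at its centre
Things that resemble listed ones, but are neither listed nor needed, are in the scene too. What is shaped like the part that bears stone_mid but pink is not meant.

How it is judged (in metres and radians):
On the way, in this order (a step that is already met when the one before it is completed fails the run):
1. the rod has been walked forward by the trigger, the pad still free (distance of pad_face from where it was at the start of the episode above 0.005 m and value of joint trigger above 0.1 rad and contact force between plunger and whetstone below 0.5 N), for 0.05 s.
2. the pad presses on the stone (contact force between plunger and whetstone above 1.5 N), for 0.1 s.
At the end, for the whole second after the job is handed in: The pad presses the stone flat against the stop with 3.7 to 13.3 N (plunger 3.7 to 13.3 mm into the barrel: mouth within the green band), the stone touches the stop (over 0.3 N) and lies flat, and the fingers still hold the trigger squeezed (contact over 1 N, trigger more than 0.04 rad from rest) (contact force between plunger and whetstone between 3.7 and 13.3 N and value of joint plunger between 0.0037 and 0.0133 m and contact force between whetstone and stop above 0.3 N and angle between stone_mid's own z axis and vertical below 0.1 rad and contact force between the fingers and trigger above 1 N and value of joint trigger above 0.04 rad and linear speed of whetstone below 0.02 m/s); the arm keeps its last pose, push and grip.
It fails at once if the stone is pressed by the pad with more than 13.6 N: the red band is pushed in and the stone chips (contact force between plunger and whetstone above 13.6 N).
It fails at once if the robot pushes on the stone (contact force between any of the fingers, the arm and whetstone above 1 N).
It fails at once if the robot pushes on the rod or pad instead of using the trigger (contact force between any of the fingers, the arm and rod above 1 N).
It fails at once if one of the other loose things is moved by more than 25 mm (distance of any of mug_mid, timer_mid, tin_mid, brush_mid, jar_mid, salt_mid from where it was at the start of the episode above 0.025 m).
It also fails if it takes over 64 s, if anything falls off the work surface, if the arm or the gripper's body presses on something with over 40 N, if the wrist force passes 120 N, or if a joint passes its speed limit or range.

ROBOT

A 6-joint arm with a two-finger parallel gripper is mounted at the origin on a cart in front of the work surface, level with it; the furniture and walls round the work are solid. World frame = base frame: x ahead of the robot, y to its left, z up, the work surface at z = 0. Lengths are in mm, angles in rad, forces in N, time in s.
With the tool pointing down it reaches from about 275 to 850 mm from the base axis. Payload 5.2 kg.
Tool frame: the origin (TCP) lies on the centre line of the jaws, within the pads' length; the fingertips stand env.finger_overhang ahead of it and the grasp point (between the pads) is the TCP (env.finger_overhang is the distance from the TCP to the fingertips, in mm); z points along the fingers, y is the line along which they close (so a half turn about z gives the same grasp; the last joint's range is limited). The gripper opens to 85 mm and grips with 20 to 120 N. Pads are 22 mm wide; open, the fingers measure 114 mm over their backs; the gripper's body (76 mm by 85 mm) begins 54 mm behind the grasp point. The pads swing forward as they close: fully open they stand 13 mm farther back than shut.
Start: joints at [0.991, 0.259, 1.535, -0, 1.348, -0.203], TCP at [202.35, 511.429, 250.31] pointing down, gripper open.
Joint ranges: [-3.14, 3.14], [-0.91, 2.08], [0.19, 2.58], [-1.22, 4.36], [0.22, 2.71], [-3.12, 3.12]. Speed limits (rad/s): [2.57, 2.57, 3.14, 3.14, 3.14, 3.14].

INTERFACE

Orientations are given as a unit quaternion [w, x, y, z].
In Python, from station import env gives the robot as it stands.
- The arm moves only by the tool drive_tool, never from a script. Its argument "motion" is a list of rows, each an object of numbers: "dx", "dy", "dz": the shift along the tool's x, y, z in cm; "rx", "ry", "rz": the turn, a rotation vector about the tool's x, y, z in degrees; "grip": the finger opening in cm, from 0 to 8.54. In form: [{"dx": .., "dy": .., "dz": .., "rx": .., "ry": .., "rz": .., "grip": ..}, ...]. A call has exactly 10 rows; each row shifts and turns the commanded pose from where the row before left it, along the tool's axes as they then stand; what a row does not reach is not made up. A row lasts 1/8 s, in which the tool goes at most 62.5 mm and 10.7 degrees, less where a joint would pass 70% of its speed; a pose out of reach is approached as far as the arm can. A call is refused whole if a number of a shift passes 6.25 or a number of a turn 10.7, either way. A call with a gripper value outside its range is refused whole. The fingers move at their own pace and stop on an object; the grip force is fixed at half the most. Time passes only in rows, so rows that do not move let the fingers close, or fill a call up. It gives the time, the measured TCP pose, the force, the opening and the grip force at its end, in the units of the state.
- env.sense(): the state, without advancing time (a new reading comes with each control period).
- env.read_camera(name): name is "scene" or "top" or "wrist"; returns a dict with "frame" (420x560x3 uint8, blue, green, red), "intrinsics" (3x3 intrinsics, pixels), "k1" (the pictures are not rectified: a ray, as slopes to the right and down, at radius r is drawn at 1 + k1 r^2 times it, then the intrinsics apply), "rvec" (rotation vector, rad) and "tvec" (3), from world to camera coordinates, as OpenCV has them. Camera axes: x right, y down, z forward; pixel columns grow to the right and rows downward; lengths in mm; the calibration is good to about 2 mm. A picture is of the moment at which its call begins. There is no depth.
- env.hand_in(): hands the job in; it is judged then, once.
Trained networks look in a picture, given as the dict that the camera call returned (one of the last four; its "shot" number tells which), for a name from the list of things; names that differ only in an ending like _2 or _b are one class to them, and where a whole thing is asked for, a point or a joint stands for the part that bears it (a point fixed in the world has none). Each returns a list of dicts, best first, with "score" (0 to 1); they miss things now and then, are a little off and sometimes report something else, mostly with a low value. They report only what shows in the picture. A call takes as long as a camera call. They do not tell look-alikes from the thing itself.
- env.recognise(picture, name): "xy" ([column, row] in pixels, amid what is visible of it).
- env.outline_of(picture, name): "region" (420x560 bool, what is visible of it) and "xy" ([column, row] in pixels, amid what is visible of it).
- env.place_of(picture, name): "xy" ([column, row] in pixels: a listed point, or the origin of a listed thing).
The state is a dict: "time": time; "qpos": joint angles; "qd": joint speeds; "tau": joint torques, N m; "eef_pos": TCP position; "orientation": TCP orientation; "force": force on the tool from outside, world axes, zero at the start; "torque": the same for the moment, N m; "width": finger opening in mm; "grip_force": force on a finger pad.
Only numpy, scipy, OpenCV 4.12 (cv2) and the standard library are available. Lean on these libraries where they do the work, as an engineer would, in place of code of your own. Each camera call takes 0.05 s, during which the arm holds its last target. There are 200 camera calls.

## Working session

There is one attempt and no reset: what is moved stays moved. The work goes in short steps, Python scripts to look and compute and a tool call to move; the robot and the scene stay as the last step left them, time stands still between calls to the robot, and variables do not carry over. Pictures are saved under pics/ and viewed, at most 10 in all, crops included, and the job is handed in when it is done.

Besides the shell and the picture viewer there is one more tool, called after ">>>" as name([rows], argument=value, ...), one row to a line, values as JSON. drive_tool: Moves the arm, as the interface text tells. Its arguments: {"type":"object","properties":{"motion":{"type":"array"}},"required":["motion"]}

```bash
mkdir -p pics
cat > h.py <<'E'
import numpy as np,cv2
from station import env
def ray(p,xy):
    K=np.array(p["intrinsics"],float);k1=p["k1"]
    d=(np.array(xy,float)-K[:2,2])/[K[0,0],K[1,1]]
    s=d.copy()
    for _ in range(30): s=d/(1+k1*(s@s))
    R=cv2.Rodrigues(np.array(p["rvec"],float))[0];t=np.array(p["tvec"],float).ravel()
    v=R.T@np.append(s,1);return -R.T@t,v/np.linalg.norm(v)
def atz(p,xy,z):
    o,v=ray(p,xy);return o+v*(z-o[2])/v[2]
def proj(p,X):
    R=cv2.Rodrigues(np.array(p["rvec"],float))[0];c=R@np.array(X,float)+np.array(p["tvec"],float).ravel()
    s=c[:2]/c[2];s=s*(1+p["k1"]*(s@s));K=np.array(p["intrinsics"]);return K[:2,:2]@s+K[:2,2]
def tri(obs):
    A=0;b=0
    for p,xy in obs:
        o,v=ray(p,xy);M=np.eye(3)-np.outer(v,v);A=A+M;b=b+M@o
    return np.linalg.solve(A,b)
E
python3 - <<'E'
from h import *
print(env.finger_overhang)
for c in("scene","top"):
    p=env.read_camera(c);cv2.imwrite(f"pics/{c}0.png",p["frame"])
    for n,z in(("clamp",0),("grip_mid",147),("trigger_end",147),("pad_face",34),("stone_mid",32),("stop_face",34)):
        for r in env.place_of(p,n)[:3]: print(c,n,np.round(r["xy"]),round(r["score"],2),np.round(atz(p,r["xy"],z)))
E
```

```text
19.0
scene clamp [285. 236.] 0.86 [522. 120.   0.]
scene grip_mid [268. 225.] 0.83 [502. 249. 147.]
scene trigger_end [276. 219.] 0.63 [498. 213. 147.]
scene pad_face [293. 222.] 0.59 [516.  80.  34.]
scene pad_face [276. 220.] 0.44 [574.  95.  34.]
scene pad_face [302. 212.] 0.38 [518.  13.  34.]
scene stone_mid [300. 215.] 0.54 [515.  29.  32.]
scene stop_face [303. 213.] 0.56 [511.  15.  34.]
top clamp [276. 225.] 0.72 [501. 127.   0.]
top clamp [188. 244.] 0.5 [445. 419.   0.]
top grip_mid [233. 224.] 0.89 [498. 254. 147.]
top trigger_end [247. 225.] 0.43 [495. 214. 147.]
top trigger_end [289. 224.] 0.42 [494.  92. 147.]
top trigger_end [232. 228.] 0.41 [487. 258. 147.]
top pad_face [230. 228.] 0.61 [495. 276.  34.]
top pad_face [290. 222.] 0.49 [506.  85.  34.]
top stone_mid [306. 218.] 0.76 [520.  31.  32.]
top stone_mid [374. 231.] 0.74 [ 472. -185.   32.]
top stop_face [317. 219.] 0.59 [516.  -3.  34.]
```

View pics/scene0.png

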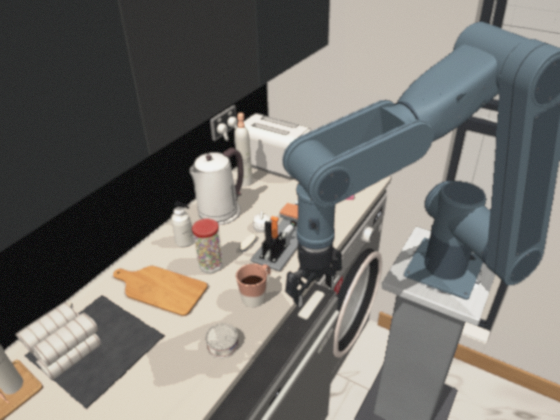

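View pics/top0.png

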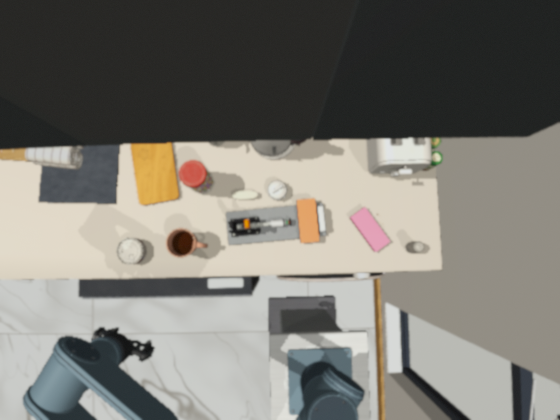

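The scene shows the clamp at about (280,240), with the black grip at (268,240) and the orange trigger at (275,228).

In the top view:
- **Clamp:** the board is at (270,225), grip at (237,226), trigger at (247,224) and the orange-brown stone at (308,221).
- **Bystanders:** mug (182,243), jar (193,175), timer (277,190), brush (245,195), tin (131,251), salt (416,246).

Possible confusions for the stone are the orange block at (308,221), which sits on the board and is the right one, and the pink block at (370,230), which is a decoy. There is only one orange trigger. The cutting board at (155,170) is irrelevant.

Run:
```python
from h import *
from scipy.spatial.transform import Rotation as Ro
s=env.sense();q=s["orientation"];print(s["eef_pos"],q,s["width"],s["time"]);print(Ro.from_quat(np.r_[q[1:],q[0]]).as_matrix().round(3))
p=env.read_camera("top");cv2.imwrite("pics/crop.png",cv2.resize(p["frame"][170:270,200:350],None,fx=5,fy=5,interpolation=cv2.INTER_CUBIC))
w=env.read_camera("wrist");R=cv2.Rodrigues(np.array(w["rvec"]))[0];print("wrist cam",-R.T@np.array(w["tvec"]).ravel(),R[2])
for n,z in(("clamp",18),("stone_mid",46)):
    r=env.outline_of(p,n)[0];c=cv2.findContours(r["region"].astype(np.uint8),0,1)[0];c=max(c,key=cv2.contourArea)[:,0]
    X=np.array([atz(p,a,z)[:2] for a in c],np.float32);print(n,cv2.minAreaRect(X),r["score"])
```

```text
[202.34586059 511.42114587 250.33480696] [3.31666032e-06 1.87261339e-01 9.82310130e-01 1.67071652e-05] 85.48647019353987 0.7
[[-0.93   0.368  0.   ]
 [ 0.368  0.93   0.   ]
 [-0.     0.    -1.   ]]
wrist cam [131.35420112 538.87751507 373.02846432] [ 0.27596715 -0.10913268 -0.95495141]
clamp ((504.253173828125, 174.6087646484375), (114.35413360595703, 233.7543487548828), 5.033722400665283) 0.89
stone_mid ((512.2940063476562, 29.496509552001953), (138.3666229248047, 61.12847137451172), 3.7336528301239014) 0.76
```

View pics/crop.png

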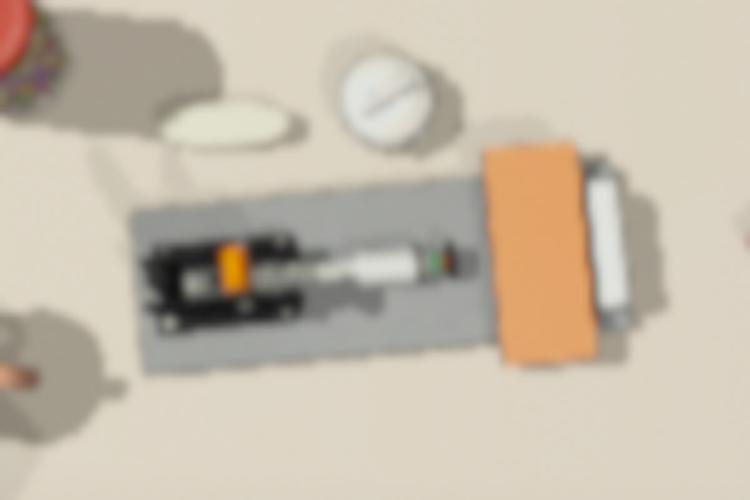

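The crop confirms the choice. The orange trigger roll is at crop (233,268), which is top (246.6,223.6). The green and red bands are at (433..448,262), and the orange-brown stone lies against the white stop at (540,255). The clamp's x axis points about along −y, turned by about 4.5°.

>>> drive_tool([
  {"dx":-5.36,"dy":-2.13},
  {"dx":-5.36,"dy":-2.13},
  {"dx":-5.36,"dy":-2.13},
  {"dx":-5.36,"dy":-2.13},
  {"dx":-5.36,"dy":-2.13},
  {"dx":-5.36,"dy":-2.13},
  {"dx":-5.36,"dy":-2.13},
  {"rz":-8.7},
  {"rz":-8.7},
  {"rz":-8.7,"grip":8.54},
])

```text
invalid input
```

Run:
```python
from h import *
from scipy.spatial.transform import Rotation as Ro
s=env.sense();q=s["orientation"];print(s["eef_pos"],s["width"],s["time"],s["force"]);print(Ro.from_quat(np.r_[q[1:],q[0]]).as_matrix().round(3))
P={c:env.read_camera(c) for c in("wrist","top","scene")};cv2.imwrite("pics/w1.png",P["wrist"]["frame"])
for n,z in(("grip_mid",147),("trigger_end",147),("pad_face",34),("stone_mid",32),("stop_face",34)):
  for c,p in P.items():
    for r in env.place_of(p,n)[:2]: print(c,n,np.round(r["xy"]),round(r["score"],2),np.round(atz(p,r["xy"],z)))
```

```text
[202.35395405 511.41920452 250.31413701] 85.26979483485435 0.9 [-0.54431246 -0.59080425  0.96297649]
[[-0.93   0.368  0.   ]
 [ 0.368  0.93  -0.   ]
 [-0.     0.    -1.   ]]
top grip_mid [233. 227.] 0.87 [489. 254. 147.]
scene grip_mid [269. 228.] 0.58 [494. 259. 147.]
scene grip_mid [284. 238.] 0.27 [426. 278. 147.]
top trigger_end [246. 223.] 0.61 [500. 215. 147.]
top trigger_end [132. 252.] 0.58 [422. 552. 147.]
scene trigger_end [274. 218.] 0.45 [503. 212. 147.]
top pad_face [290. 221.] 0.53 [510.  85.  34.]
scene pad_face [209. 247.] 0.71 [687. 329.  34.]
scene pad_face [295. 222.] 0.49 [510.  71.  34.]
top stone_mid [373. 230.] 0.96 [ 475. -182.   32.]
top stone_mid [307. 220.] 0.67 [514.  28.  32.]
scene stone_mid [298. 213.] 0.79 [526.  20.  32.]
top stop_face [316. 220.] 0.94 [511.   1.  34.]
scene stop_face [305. 211.] 0.74 [512.   0.  34.]
```

View pics/w1.png

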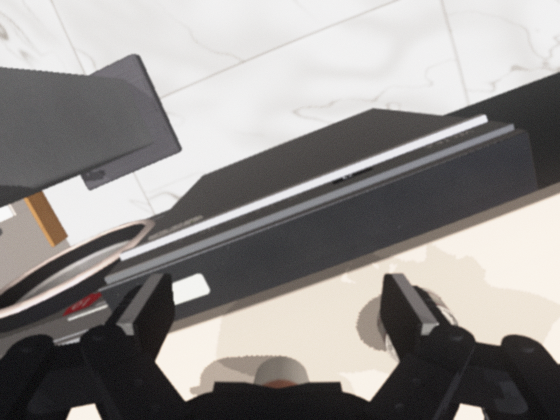

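The call was refused because the rows need every key, so nothing has moved. This picture shows only the worktop edge, the fingers at (150,300) and (410,300), and the mug top at (275,375).

>>> drive_tool([
  {"dx":-5.36,"dy":-2.13,"dz":0,"rx":0,"ry":0,"rz":0,"grip":8.54},
  {"dx":-5.36,"dy":-2.13,"dz":0,"rx":0,"ry":0,"rz":0,"grip":8.54},
  {"dx":-5.36,"dy":-2.13,"dz":0,"rx":0,"ry":0,"rz":0,"grip":8.54},
  {"dx":-5.36,"dy":-2.13,"dz":0,"rx":0,"ry":0,"rz":0,"grip":8.54},
  {"dx":-5.36,"dy":-2.13,"dz":0,"rx":0,"ry":0,"rz":0,"grip":8.54},
  {"dx":-5.36,"dy":-2.13,"dz":0,"rx":0,"ry":0,"rz":0,"grip":8.54},
  {"dx":-5.36,"dy":-2.13,"dz":0,"rx":0,"ry":0,"rz":0,"grip":8.54},
  {"dx":0,"dy":0,"dz":0,"rx":0,"ry":0,"rz":-8.7,"grip":8.54},
  {"dx":0,"dy":0,"dz":0,"rx":0,"ry":0,"rz":-8.7,"grip":8.54},
  {"dx":0,"dy":0,"dz":0,"rx":0,"ry":0,"rz":-8.7,"grip":8.54},
])

```text
time: 3.05
eef_pos: [496.6, 234.4, 250.2]
orientation: [-0.0, -0.041, 0.999, 0.0]
force: [0.5, -0.6, -0.5]
width: 85.3
grip_force: 0.0
```

```bash
cat > look.py <<'E'
from h import *
import sys
from scipy.spatial.transform import Rotation as Ro
s=env.sense();q=s["orientation"];print(s["eef_pos"],s["width"],s["time"],s["force"]);print(Ro.from_quat(np.r_[q[1:],q[0]]).as_matrix().round(3))
p=env.read_camera("wrist");cv2.imwrite(f"pics/{sys.argv[1]}.png",p["frame"])
for n,z in(("grip_mid",147),("trigger_end",147),("pad_face",34),("stone_mid",32),("stop_face",34)):
    for r in env.place_of(p,n)[:2]: print(n,np.round(r["xy"]),round(r["score"],2),np.round(atz(p,r["xy"],z)))
E
python3 look.py w2
```

```text
[496.58649861 234.39067585 250.19791202] 85.33253772826887 3.05 [ 0.47189826 -0.63972454 -0.5002365 ]
[[-0.997 -0.083 -0.   ]
 [-0.083  0.997  0.   ]
 [ 0.     0.    -1.   ]]
grip_mid [308. 221.] 0.92 [496. 255. 147.]
trigger_end [245. 219.] 0.67 [498. 213. 147.]
pad_face [ 72. 177.] 0.66 [509.  31.  34.]
pad_face [117. 181.] 0.56 [509.  78.  34.]
stone_mid [ 73. 180.] 0.76 [512.  31.  32.]
stone_mid [247. 220.] 0.68 [539. 208.  32.]
stop_face [ 37. 180.] 0.9 [515.  -6.  34.]
```

View pics/w2.png

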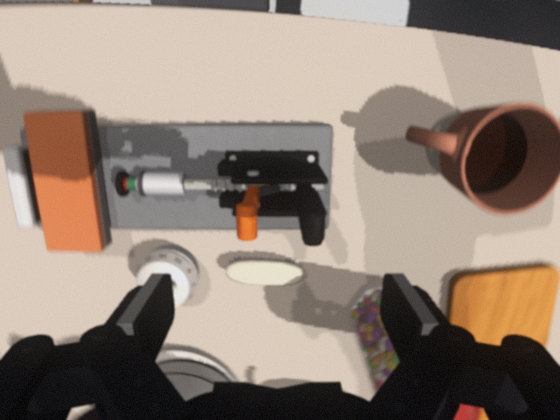

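The wrist view shows the trigger roll at (247,220), grip top at (313,225), pad at (122,184) with the red and green bands beside it, and the stone's front edge at x≈105. The tool is aligned and centred over grip and trigger, so I descend.

>>> drive_tool([
  {"dx":0,"dy":0,"dz":2.0,"rx":0,"ry":0,"rz":0,"grip":8.54},
  {"dx":0,"dy":0,"dz":2.0,"rx":0,"ry":0,"rz":0,"grip":8.54},
  {"dx":0,"dy":0,"dz":2.0,"rx":0,"ry":0,"rz":0,"grip":8.54},
  {"dx":0,"dy":0,"dz":2.0,"rx":0,"ry":0,"rz":0,"grip":8.54},
  {"dx":0,"dy":0,"dz":1.5,"rx":0,"ry":0,"rz":0,"grip":8.54},
  {"dx":0,"dy":0,"dz":1.5,"rx":0,"ry":0,"rz":0,"grip":8.54},
  {"dx":0,"dy":0.4,"dz":0,"rx":0,"ry":0,"rz":0,"grip":8.54},
  {"dx":0,"dy":0.4,"dz":0,"rx":0,"ry":0,"rz":0,"grip":8.54},
  {"dx":0,"dy":0,"dz":0,"rx":0,"ry":0,"rz":0,"grip":8.54},
  {"dx":0,"dy":0,"dz":0,"rx":0,"ry":0,"rz":0,"grip":8.54},
])

```text
time: 4.6
eef_pos: [496.0, 242.9, 140.9]
orientation: [0.001, -0.039, 0.999, 0.0]
force: [-0.2, -0.4, -0.4]
width: 85.5
grip_force: 0.0
```

```bash
python3 look.py w3
```

```text
[496.02650441 242.89026052 140.87104855] 85.53670815049436 4.6 [-0.16834048 -0.36557631 -0.40022688]
[[-0.997 -0.079  0.001]
 [-0.079  0.997  0.   ]
 [-0.001  0.    -1.   ]]
grip_mid [312. 314.] 0.95 [496. 256. 147.]
trigger_end [198. 311.] 0.93 [498. 213. 147.]
```

View pics/w3.png

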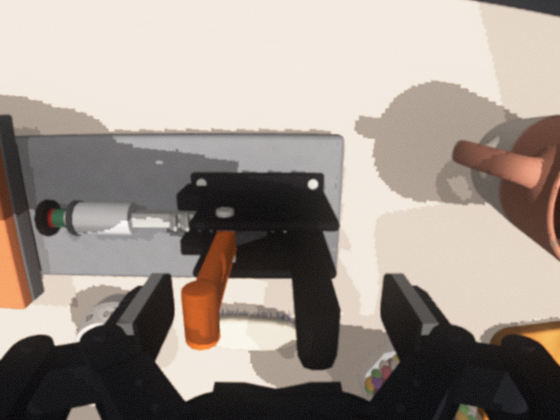

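The fingers now straddle both parts. The trigger roll is at (200,310), just inside the left finger pad, the post is at (315,310), and the plunger pad is at (47,217), still short of the stone's edge at x≈25. I start the first squeeze by moving the arm.

>>> drive_tool([
  {"dx":0,"dy":0.4,"dz":0,"rx":0,"ry":0,"rz":0,"grip":8.54},
  {"dx":0,"dy":0.4,"dz":0,"rx":0,"ry":0,"rz":0,"grip":8.54},
  {"dx":0,"dy":0.4,"dz":0,"rx":0,"ry":0,"rz":0,"grip":8.54},
  {"dx":0,"dy":0.4,"dz":0,"rx":0,"ry":0,"rz":0,"grip":8.54},
  {"dx":0,"dy":0.4,"dz":0,"rx":0,"ry":0,"rz":0,"grip":8.54},
  {"dx":0,"dy":0.3,"dz":0,"rx":0,"ry":0,"rz":0,"grip":8.54},
  {"dx":0,"dy":0,"dz":0,"rx":0,"ry":0,"rz":0,"grip":8.54},
  {"dx":0,"dy":0,"dz":0,"rx":0,"ry":0,"rz":0,"grip":8.54},
  {"dx":0,"dy":0,"dz":0,"rx":0,"ry":0,"rz":0,"grip":8.54},
  {"dx":0,"dy":0,"dz":0,"rx":0,"ry":0,"rz":0,"grip":8.54},
])

```text
time: 6.15
eef_pos: [494.2, 263.5, 140.1]
orientation: [-0.0, -0.039, 0.999, -0.002]
force: [1.5, -10.9, 0.9]
width: 85.5
grip_force: 5.1
```

```bash
python3 look.py w4
```

```text
[494.19038795 263.461799   140.09067656] 85.5461242283784 6.15 [  1.50486723 -10.94834239   0.88018167]
[[-0.997 -0.079 -0.   ]
 [-0.079  0.997 -0.004]
 [ 0.001 -0.004 -1.   ]]
grip_mid [258. 315.] 0.92 [495. 256. 147.]
trigger_end [182. 312.] 0.58 [497. 228. 147.]
trigger_end [511. 177.] 0.56 [436. 338. 147.]
pad_face [ 15. 219.] 0.84 [511.  77.  34.]
pad_face [224. 328.] 0.17 [585. 230.  34.]
```

View pics/w4.png

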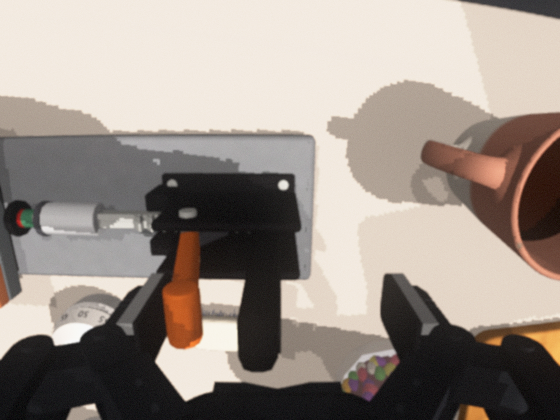

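Force is 11 N and the trigger is about 16 mm in (roll at (183,310), touching the finger). The pad at (17,218) is still free. I complete this squeeze, then release.

>>> drive_tool([
  {"dx":0,"dy":0.4,"dz":0,"rx":0,"ry":0,"rz":0,"grip":8.54},
  {"dx":0,"dy":0.4,"dz":0,"rx":0,"ry":0,"rz":0,"grip":8.54},
  {"dx":0,"dy":0.3,"dz":0,"rx":0,"ry":0,"rz":0,"grip":8.54},
  {"dx":0,"dy":0,"dz":0,"rx":0,"ry":0,"rz":0,"grip":8.54},
  {"dx":0,"dy":0,"dz":0,"rx":0,"ry":0,"rz":0,"grip":8.54},
  {"dx":0,"dy":-0.8,"dz":0,"rx":0,"ry":0,"rz":0,"grip":8.54},
  {"dx":0,"dy":-0.8,"dz":0,"rx":0,"ry":0,"rz":0,"grip":8.54},
  {"dx":0,"dy":-0.8,"dz":0,"rx":0,"ry":0,"rz":0,"grip":8.54},
  {"dx":0,"dy":-0.8,"dz":0,"rx":0,"ry":0,"rz":0,"grip":8.54},
  {"dx":0,"dy":0,"dz":0,"rx":0,"ry":0,"rz":0,"grip":8.54},
])

```text
time: 7.7
eef_pos: [495.6, 244.5, 140.3]
orientation: [-0.0, -0.039, 0.999, 0.0]
force: [-0.3, 0.2, 0.1]
width: 85.3
grip_force: 0.0
```

```bash
python3 look.py w5; python3 -c "
import cv2
a=[cv2.imread(f'pics/{n}.png')[170:280,0:200] for n in('w3','w5')]
cv2.imwrite('pics/c5.png',cv2.resize(cv2.vconcat(a),None,fx=2.7,fy=2.7,interpolation=2))"
```

```text
[495.59597602 244.48259209 140.31607987] 85.2998626810019 7.7 [-0.33086019  0.22676523  0.05326614]
[[-0.997 -0.078 -0.   ]
 [-0.078  0.997  0.001]
 [-0.     0.001 -1.   ]]
grip_mid [310. 317.] 0.66 [497. 256. 147.]
trigger_end [197. 317.] 0.97 [500. 214. 147.]
pad_face [ 32. 219.] 0.83 [510.  72.  34.]
stop_face [128. 203.] 0.64 [493. 144.  34.]
```

View pics/c5.png

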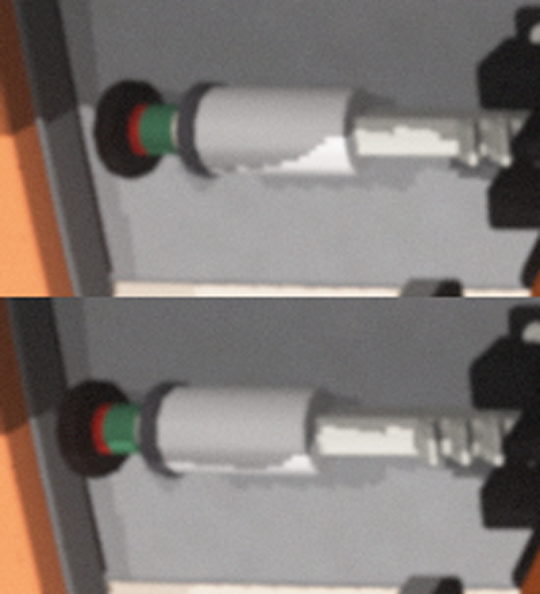

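Step one worked. The barrel moved from crop x=182 to 143, about 8 mm, with a third tooth showing. The pad is still free, roughly 10 mm short of the stone. Next is a second squeeze, reading force at full travel.

>>> drive_tool([
  {"dx":0,"dy":0.6,"dz":0,"rx":0,"ry":0,"rz":0,"grip":8.54},
  {"dx":0,"dy":0.6,"dz":0,"rx":0,"ry":0,"rz":0,"grip":8.54},
  {"dx":0,"dy":0.5,"dz":0,"rx":0,"ry":0,"rz":0,"grip":8.54},
  {"dx":0,"dy":0.4,"dz":0,"rx":0,"ry":0,"rz":0,"grip":8.54},
  {"dx":0,"dy":0.4,"dz":0,"rx":0,"ry":0,"rz":0,"grip":8.54},
  {"dx":0,"dy":0.4,"dz":0,"rx":0,"ry":0,"rz":0,"grip":8.54},
  {"dx":0,"dy":0.3,"dz":0,"rx":0,"ry":0,"rz":0,"grip":8.54},
  {"dx":0,"dy":0,"dz":0,"rx":0,"ry":0,"rz":0,"grip":8.54},
  {"dx":0,"dy":0,"dz":0,"rx":0,"ry":0,"rz":0,"grip":8.54},
  {"dx":0,"dy":0,"dz":0,"rx":0,"ry":0,"rz":0,"grip":8.54},
])

```text
time: 9.25
eef_pos: [493.1, 272.7, 139.1]
orientation: [-0.001, -0.04, 0.999, -0.004]
force: [3.4, -17.2, -3.0]
width: 85.4
grip_force: 7.4
```

>>> drive_tool([
  {"dx":0,"dy":-0.8,"dz":0,"rx":0,"ry":0,"rz":0,"grip":8.54},
  {"dx":0,"dy":-0.8,"dz":0,"rx":0,"ry":0,"rz":0,"grip":8.54},
  {"dx":0,"dy":-0.8,"dz":0,"rx":0,"ry":0,"rz":0,"grip":8.54},
  {"dx":0,"dy":-0.8,"dz":0,"rx":0,"ry":0,"rz":0,"grip":8.54},
  {"dx":0,"dy":0,"dz":0,"rx":0,"ry":0,"rz":0,"grip":8.54},
  {"dx":0,"dy":0,"dz":0,"rx":0,"ry":0,"rz":0,"grip":8.54},
  {"dx":0,"dy":0,"dz":0,"rx":0,"ry":0,"rz":0,"grip":8.54},
  {"dx":0,"dy":0,"dz":0,"rx":0,"ry":0,"rz":0,"grip":8.54},
  {"dx":0,"dy":0,"dz":0,"rx":0,"ry":0,"rz":0,"grip":8.54},
  {"dx":0,"dy":0,"dz":0,"rx":0,"ry":0,"rz":0,"grip":8.54},
])

```text
time: 10.5
eef_pos: [495.6, 244.8, 140.3]
orientation: [-0.0, -0.039, 0.999, -0.0]
force: [0.6, -0.2, -0.8]
width: 85.2
grip_force: 0.0
```

```bash
python3 look.py w6; python3 -c "
import cv2
a=[cv2.imread(f'pics/{n}.png')[170:280,0:200] for n in('w5','w6')]
cv2.imwrite('pics/c6.png',cv2.resize(cv2.vconcat(a),None,fx=2.7,fy=2.7,interpolation=2))"
```

```text
[495.56278806 244.77467824 140.29262876] 85.16109255351721 10.5 [ 0.602496   -0.15223074 -0.76995216]
[[-0.997 -0.079 -0.   ]
 [-0.079  0.997 -0.   ]
 [ 0.    -0.    -1.   ]]
grip_mid [308. 317.] 0.66 [496. 256. 147.]
grip_mid [128. 203.] 0.59 [457. 190. 147.]
trigger_end [195. 315.] 0.7 [499. 214. 147.]
pad_face [ 23. 220.] 0.75 [512.  66.  34.]
stone_mid [309. 319.] 0.22 [575. 274.  32.]
```

View pics/c6.png

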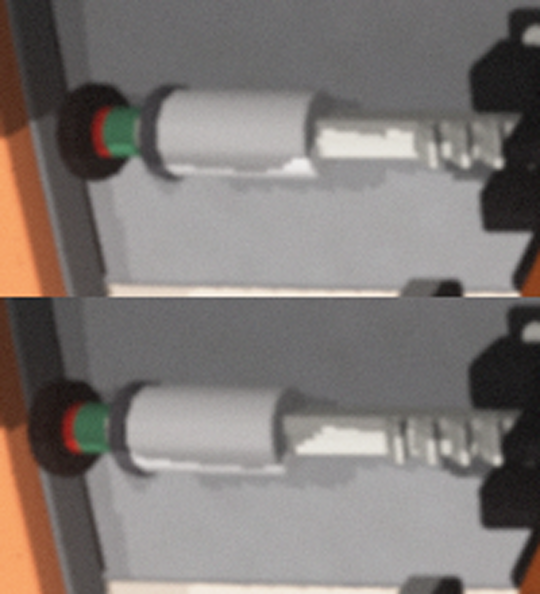

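The rod advanced another 8 mm (barrel edge crop 143→113). The pad at crop x≈30 is now a few mm from the stone and the bands are unchanged. The third squeeze goes more slowly, reading force.

>>> drive_tool([
  {"dx":0,"dy":0.6,"dz":0,"rx":0,"ry":0,"rz":0,"grip":8.54},
  {"dx":0,"dy":0.5,"dz":0,"rx":0,"ry":0,"rz":0,"grip":8.54},
  {"dx":0,"dy":0.3,"dz":0,"rx":0,"ry":0,"rz":0,"grip":8.54},
  {"dx":0,"dy":0.3,"dz":0,"rx":0,"ry":0,"rz":0,"grip":8.54},
  {"dx":0,"dy":0.2,"dz":0,"rx":0,"ry":0,"rz":0,"grip":8.54},
  {"dx":0,"dy":0.2,"dz":0,"rx":0,"ry":0,"rz":0,"grip":8.54},
  {"dx":0,"dy":0,"dz":0,"rx":0,"ry":0,"rz":0,"grip":8.54},
  {"dx":0,"dy":0,"dz":0,"rx":0,"ry":0,"rz":0,"grip":8.54},
  {"dx":0,"dy":0,"dz":0,"rx":0,"ry":0,"rz":0,"grip":8.54},
  {"dx":0,"dy":0,"dz":0,"rx":0,"ry":0,"rz":0,"grip":8.54},
])

```text
time: 12.05
eef_pos: [494.2, 263.4, 140.1]
orientation: [-0.0, -0.04, 0.999, -0.002]
force: [1.2, -10.9, 1.5]
width: 85.5
grip_force: 5.3
```

>>> drive_tool([
  {"dx":0,"dy":0.2,"dz":0,"rx":0,"ry":0,"rz":0,"grip":8.54},
  {"dx":0,"dy":0.2,"dz":0,"rx":0,"ry":0,"rz":0,"grip":8.54},
  {"dx":0,"dy":0.1,"dz":0,"rx":0,"ry":0,"rz":0,"grip":8.54},
  {"dx":0,"dy":0,"dz":0,"rx":0,"ry":0,"rz":0,"grip":8.54},
  {"dx":0,"dy":0,"dz":0,"rx":0,"ry":0,"rz":0,"grip":8.54},
  {"dx":0,"dy":0,"dz":0,"rx":0,"ry":0,"rz":0,"grip":8.54},
  {"dx":0,"dy":0,"dz":0,"rx":0,"ry":0,"rz":0,"grip":8.54},
  {"dx":0,"dy":0,"dz":0,"rx":0,"ry":0,"rz":0,"grip":8.54},
  {"dx":0,"dy":0,"dz":0,"rx":0,"ry":0,"rz":0,"grip":8.54},
  {"dx":0,"dy":0,"dz":0,"rx":0,"ry":0,"rz":0,"grip":8.54},
])

```text
time: 13.3
eef_pos: [493.8, 267.7, 139.6]
orientation: [-0.0, -0.04, 0.999, -0.003]
force: [2.4, -12.0, -2.2]
width: 85.4
grip_force: 6.1
```

>>> drive_tool([
  {"dx":0,"dy":0.15,"dz":0,"rx":0,"ry":0,"rz":0,"grip":8.54},
  {"dx":0,"dy":0.15,"dz":0,"rx":0,"ry":0,"rz":0,"grip":8.54},
  {"dx":0,"dy":0,"dz":0,"rx":0,"ry":0,"rz":0,"grip":8.54},
  {"dx":0,"dy":0,"dz":0,"rx":0,"ry":0,"rz":0,"grip":8.54},
  {"dx":0,"dy":0,"dz":0,"rx":0,"ry":0,"rz":0,"grip":8.54},
  {"dx":0,"dy":0,"dz":0,"rx":0,"ry":0,"rz":0,"grip":8.54},
  {"dx":0,"dy":0,"dz":0,"rx":0,"ry":0,"rz":0,"grip":8.54},
  {"dx":0,"dy":0,"dz":0,"rx":0,"ry":0,"rz":0,"grip":8.54},
  {"dx":0,"dy":0,"dz":0,"rx":0,"ry":0,"rz":0,"grip":8.54},
  {"dx":0,"dy":0,"dz":0,"rx":0,"ry":0,"rz":0,"grip":8.54},
])

```text
time: 14.55
eef_pos: [493.5, 270.4, 139.2]
orientation: [-0.001, -0.04, 0.999, -0.003]
force: [3.0, -14.4, -3.6]
width: 85.4
grip_force: 6.2
```

>>> drive_tool([
  {"dx":0,"dy":0.15,"dz":0,"rx":0,"ry":0,"rz":0,"grip":8.54},
  {"dx":0,"dy":0.15,"dz":0,"rx":0,"ry":0,"rz":0,"grip":8.54},
  {"dx":0,"dy":0,"dz":0,"rx":0,"ry":0,"rz":0,"grip":8.54},
  {"dx":0,"dy":0,"dz":0,"rx":0,"ry":0,"rz":0,"grip":8.54},
  {"dx":0,"dy":0,"dz":0,"rx":0,"ry":0,"rz":0,"grip":8.54},
  {"dx":0,"dy":-0.8,"dz":0,"rx":0,"ry":0,"rz":0,"grip":8.54},
  {"dx":0,"dy":-0.8,"dz":0,"rx":0,"ry":0,"rz":0,"grip":8.54},
  {"dx":0,"dy":-0.8,"dz":0,"rx":0,"ry":0,"rz":0,"grip":8.54},
  {"dx":0,"dy":-0.8,"dz":0,"rx":0,"ry":0,"rz":0,"grip":8.54},
  {"dx":0,"dy":0,"dz":0,"rx":0,"ry":0,"rz":0,"grip":8.54},
])

```text
time: 15.8
eef_pos: [495.6, 244.5, 140.3]
orientation: [0.0, -0.039, 0.999, 0.0]
force: [-0.3, 0.2, 0.8]
width: 85.4
grip_force: 0.0
```

```bash
python3 look.py w7
cat > bands.py <<'E'
import cv2,numpy as np,sys
for n in sys.argv[1:]:
    f=cv2.imread(f'pics/{n}.png');h=cv2.cvtColor(f,cv2.COLOR_BGR2HSV).astype(int)[205:232,:170]
    H,S,V=h[...,0],h[...,1],h[...,2]
    g=(H>60)&(H<100)&(S>70)&(V>40);r=((H<8)|(H>172))&(S>140)&(V>60)
    a=lambda m:[int(i) for i in np.where(m.sum(0)>=4)[0][[0,-1]]] if (m.sum(0)>=4).any() else None
    row=cv2.cvtColor(f,6)[214:222,:150].mean(0).round().astype(int)
    print(n,'green',a(g),g.sum(),'red',a(r),r.sum());print(row[:130].tolist())
E
python3 bands.py w5 w6 w7
```

```text
[495.61108793 244.48556496 140.34767724] 85.3617647418206 15.8 [-0.33102652  0.24850253  0.78142663]
[[-0.997 -0.078  0.   ]
 [-0.078  0.997  0.   ]
 [-0.     0.    -1.   ]]
grip_mid [310. 319.] 0.63 [497. 257. 147.]
trigger_end [196. 315.] 0.96 [499. 214. 147.]
pad_face [ 14. 217.] 0.71 [510.  59.  34.]
w5 green [39, 50] 164 red [34, 39] 82
[93, 84, 73, 69, 70, 73, 74, 78, 78, 81, 86, 101, 108, 101, 87, 77, 75, 73, 74, 74, 62, 46, 34, 33, 33, 34, 35, 34, 29, 28, 28, 29, 28, 33, 45, 57, 63, 73, 83, 86, 89, 86, 86, 87, 87, 87, 88, 88, 91, 103, 112, 100, 78, 69, 68, 68, 68, 90, 137, 172, 182, 182, 184, 182, 182, 184, 183, 183, 182, 184, 184, 182, 183, 183, 184, 183, 183, 184, 184, 184, 183, 183, 184, 183, 182, 183, 184, 184, 182, 183, 182, 184, 183, 182, 183, 183, 183, 182, 182, 182, 182, 182, 182, 182, 182, 181, 182, 182, 180, 181, 179, 170, 143, 108, 90, 90, 106, 132, 155, 171, 180, 181, 182, 180, 176, 173, 173, 172, 173, 172]
w6 green [29, 39] 160 red [23, 28] 85
[114, 101, 83, 74, 73, 75, 78, 80, 79, 72, 52, 38, 34, 36, 34, 35, 33, 31, 28, 28, 28, 30, 33, 46, 59, 63, 72, 82, 86, 88
[... 433 characters left out ...]
 182, 184, 183, 182, 177, 174, 175, 174, 174, 174]
w7 green [20, 28] 141 red [14, 20] 88
[90, 62, 39, 35, 34, 35, 35, 35, 30, 29, 30, 29, 31, 36, 51, 62, 69, 77, 86, 88, 88, 88, 88, 88, 88, 88, 88, 89, 84, 76, 70, 69, 68, 68, 67, 87, 135, 171, 182, 183, 184, 183, 183, 182, 182, 183, 184, 182, 183, 184, 184, 183, 183, 182, 183, 184, 183, 184, 184, 184, 183, 184, 184, 184, 184, 183, 183, 183, 183, 182, 182, 182, 182, 182, 182, 182, 183, 182, 182, 182, 183, 182, 182, 182, 182, 181, 182, 178, 167, 139, 107, 90, 88, 96, 115, 129, 138, 143, 146, 147, 146, 145, 147, 145, 146, 146, 146, 144, 145, 145, 145, 145, 144, 146, 145, 149, 154, 156, 162, 173, 179, 182, 181, 179, 176, 172, 173, 171, 172, 164]
```

Bands measured numerically: the barrel advanced 8 mm but the pad only about 6.5 mm, so it has met the stone (plunger ≈1.5 mm). One more full squeeze (8 mm less 0–4 mm of stone slack) should land at 5.5–9.5 mm. I take it slowly.

>>> drive_tool([
  {"dx":0,"dy":0.6,"dz":0,"rx":0,"ry":0,"rz":0,"grip":8.54},
  {"dx":0,"dy":0.5,"dz":0,"rx":0,"ry":0,"rz":0,"grip":8.54},
  {"dx":0,"dy":0.2,"dz":0,"rx":0,"ry":0,"rz":0,"grip":8.54},
  {"dx":0,"dy":0.2,"dz":0,"rx":0,"ry":0,"rz":0,"grip":8.54},
  {"dx":0,"dy":0.2,"dz":0,"rx":0,"ry":0,"rz":0,"grip":8.54},
  {"dx":0,"dy":0.2,"dz":0,"rx":0,"ry":0,"rz":0,"grip":8.54},
  {"dx":0,"dy":0.2,"dz":0,"rx":0,"ry":0,"rz":0,"grip":8.54},
  {"dx":0,"dy":0,"dz":0,"rx":0,"ry":0,"rz":0,"grip":8.54},
  {"dx":0,"dy":0,"dz":0,"rx":0,"ry":0,"rz":0,"grip":8.54},
  {"dx":0,"dy":0,"dz":0,"rx":0,"ry":0,"rz":0,"grip":8.54},
])

```text
time: 17.35
eef_pos: [494.2, 263.2, 140.0]
orientation: [-0.0, -0.04, 0.999, -0.002]
force: [1.1, -12.4, 0.8]
width: 85.4
grip_force: 5.8
```

>>> drive_tool([
  {"dx":0,"dy":0.2,"dz":0,"rx":0,"ry":0,"rz":0,"grip":8.54},
  {"dx":0,"dy":0.2,"dz":0,"rx":0,"ry":0,"rz":0,"grip":8.54},
  {"dx":0,"dy":0.2,"dz":0,"rx":0,"ry":0,"rz":0,"grip":8.54},
  {"dx":0,"dy":0.2,"dz":0,"rx":0,"ry":0,"rz":0,"grip":8.54},
  {"dx":0,"dy":0,"dz":0,"rx":0,"ry":0,"rz":0,"grip":8.54},
  {"dx":0,"dy":0,"dz":0,"rx":0,"ry":0,"rz":0,"grip":8.54},
  {"dx":0,"dy":0,"dz":0,"rx":0,"ry":0,"rz":0,"grip":8.54},
  {"dx":0,"dy":0,"dz":0,"rx":0,"ry":0,"rz":0,"grip":8.54},
  {"dx":0,"dy":0,"dz":0,"rx":0,"ry":0,"rz":0,"grip":8.54},
  {"dx":0,"dy":0,"dz":0,"rx":0,"ry":0,"rz":0,"grip":8.54},
])

```text
time: 18.6
eef_pos: [493.5, 269.9, 139.1]
orientation: [-0.001, -0.04, 0.999, -0.004]
force: [3.7, -15.7, -4.4]
width: 85.5
grip_force: 7.1
```

Force is up only modestly. I release to look at the bands; the rod stays locked.

>>> drive_tool([
  {"dx":0,"dy":0.15,"dz":0,"rx":0,"ry":0,"rz":0,"grip":8.54},
  {"dx":0,"dy":0.15,"dz":0,"rx":0,"ry":0,"rz":0,"grip":8.54},
  {"dx":0,"dy":0,"dz":0,"rx":0,"ry":0,"rz":0,"grip":8.54},
  {"dx":0,"dy":0,"dz":0,"rx":0,"ry":0,"rz":0,"grip":8.54},
  {"dx":0,"dy":-0.8,"dz":0,"rx":0,"ry":0,"rz":0,"grip":8.54},
  {"dx":0,"dy":-0.8,"dz":0,"rx":0,"ry":0,"rz":0,"grip":8.54},
  {"dx":0,"dy":-0.8,"dz":0,"rx":0,"ry":0,"rz":0,"grip":8.54},
  {"dx":0,"dy":-0.8,"dz":0,"rx":0,"ry":0,"rz":0,"grip":8.54},
  {"dx":0,"dy":0,"dz":0,"rx":0,"ry":0,"rz":0,"grip":8.54},
  {"dx":0,"dy":0,"dz":0,"rx":0,"ry":0,"rz":0,"grip":8.54},
])

```text
time: 19.85
eef_pos: [495.6, 245.0, 140.4]
orientation: [0.0, -0.039, 0.999, 0.0]
force: [1.3, 0.9, -0.1]
width: 85.4
grip_force: 0.0
```

```bash
python3 look.py w8; python3 bands.py w7 w8;python3 -c "
import cv2
a=[cv2.imread(f'pics/{n}.png')[190:250,0:130] for n in('w6','w7','w8')]
cv2.imwrite('pics/c8.png',cv2.resize(cv2.vconcat(a),None,fx=3.3,fy=3.3,interpolation=2))"
```

```text
[495.60738584 245.00973648 140.40172279] 85.38302389339515 19.85 [ 1.31516543  0.92721711 -0.14288307]
[[-0.997 -0.079  0.   ]
 [-0.079  0.997  0.   ]
 [-0.     0.    -1.   ]]
grip_mid [308. 318.] 0.66 [497. 256. 147.]
trigger_end [195. 315.] 0.97 [499. 214. 147.]
pad_face [  8. 219.] 0.96 [512.  55.  34.]
w7 green [20, 28] 141 red [14, 20] 88
[90, 62, 39, 35, 34, 35, 35, 35, 30, 29, 30, 29, 31, 36, 51, 62, 69, 77, 86, 88, 88, 88, 88, 88, 88, 88, 88, 89, 84, 76, 70, 69, 68, 68, 67, 87, 135, 171, 182, 183, 184, 183, 183, 182, 182, 183, 184, 182, 183, 184, 184, 183, 183, 182, 183, 184, 183, 184, 184, 184, 183, 184, 184, 184, 184, 183, 183, 183, 183, 182, 182, 182, 182, 182, 182, 182, 183, 182, 182, 182, 183, 182, 182, 182, 182, 181, 182, 178, 167, 139, 107, 90, 88, 96, 115, 129, 138, 143, 146, 147, 146, 145, 147, 145, 146, 146, 146, 144, 145, 145, 145, 145, 144, 146, 145, 149, 154, 156, 162, 173, 179, 182, 181, 179, 176, 172, 173, 171, 172, 164]
w8 green [16, 18] 29 red [10, 15] 79
[36, 34, 34, 32, 28, 27, 27, 28, 27, 34, 49, 62, 71, 82, 95, 101, 100, 95, 84, 72, 68, 67, 68, 65, 74, 116, 164, 181, 183, 182, 183, 183, 183, 182, 185, 183, 183, 184, 184, 184, 183, 184, 184, 183, 183, 184, 182, 182, 183, 183, 182, 183, 184, 183, 182, 183, 183, 182, 183, 183, 183, 182, 182, 183, 182, 182, 182, 182, 182, 182, 182, 183, 182, 181, 182, 181, 175, 159, 126, 98, 88, 86, 92, 112, 134, 145, 146, 147, 147, 147, 146, 146, 146, 147, 146, 147, 146, 146, 146, 146, 147, 146, 147, 147, 146, 147, 147, 145, 146, 146, 146, 148, 146, 144, 148, 155, 163, 163, 157, 145, 136, 132, 134, 134, 123, 99, 90, 105, 136, 152]
```

View pics/c8.png

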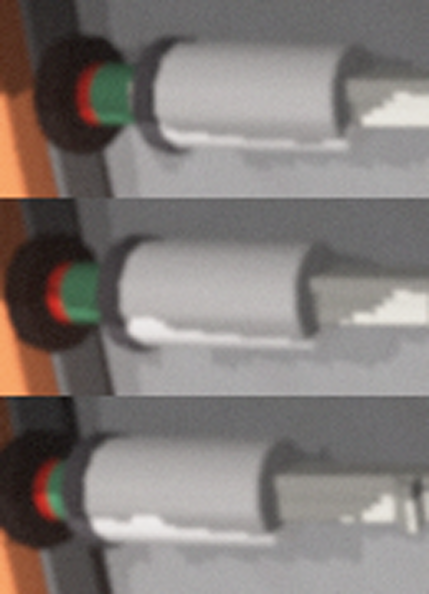

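The bottom crop (now) shows the red band at crop (43,490), a narrow green strip at (58,490), the white band gone and the collar at (75,490). That puts the plunger about 6 mm in, inside the green band, with the pad 2.4 mm further on and the stone seated at the stop. A partial squeeze, mostly within the pawl's free play, then holds the trigger.

>>> drive_tool([
  {"dx":0,"dy":0.3,"dz":0,"rx":0,"ry":0,"rz":0,"grip":8.54},
  {"dx":0,"dy":0.3,"dz":0,"rx":0,"ry":0,"rz":0,"grip":8.54},
  {"dx":0,"dy":0.3,"dz":0,"rx":0,"ry":0,"rz":0,"grip":8.54},
  {"dx":0,"dy":0.3,"dz":0,"rx":0,"ry":0,"rz":0,"grip":8.54},
  {"dx":0,"dy":0,"dz":0,"rx":0,"ry":0,"rz":0,"grip":8.54},
  {"dx":0,"dy":0,"dz":0,"rx":0,"ry":0,"rz":0,"grip":8.54},
  {"dx":0,"dy":0,"dz":0,"rx":0,"ry":0,"rz":0,"grip":8.54},
  {"dx":0,"dy":0,"dz":0,"rx":0,"ry":0,"rz":0,"grip":8.54},
  {"dx":0,"dy":0,"dz":0,"rx":0,"ry":0,"rz":0,"grip":8.54},
  {"dx":0,"dy":0,"dz":0,"rx":0,"ry":0,"rz":0,"grip":8.54},
])

```text
time: 21.4
eef_pos: [494.8, 255.2, 140.4]
orientation: [-0.0, -0.039, 0.999, -0.001]
force: [-0.4, -7.6, 2.6]
width: 85.3
grip_force: 3.9
```

```bash
python3 look.py w9|grep -v "stop\|stone"; python3 bands.py w9
```

```text
[494.81787206 255.18881387 140.43611026] 85.2982912673953 21.4 [-0.43226095 -7.57650424  2.64388579]
[[-0.997 -0.079  0.   ]
 [-0.079  0.997 -0.003]
 [ 0.    -0.003 -1.   ]]
trigger_end [181. 316.] 0.86 [500. 219. 147.]
w9 green [4, 5] 24 red [0, 3] 53
[81, 93, 108, 115, 112, 107, 88, 71, 68, 69, 67, 66, 94, 142, 174, 180, 181, 180, 181, 180, 182, 180, 181, 182, 182, 180, 181, 182, 181, 181, 182, 182, 180, 182, 182, 181, 181, 182, 182, 182, 180, 182, 182, 181, 181, 182, 181, 181, 182, 181, 181, 181, 181, 180, 180, 180, 181, 180, 180, 180, 181, 180, 179, 169, 140, 105, 89, 86, 87, 97, 116, 135, 144, 145, 145, 145, 146, 145, 146, 144, 146, 145, 145, 145, 145, 146, 145, 145, 145, 144, 145, 146, 145, 145, 144, 145, 144, 144, 144, 145, 144, 144, 143, 142, 141, 135, 129, 126, 131, 130, 111, 89, 77, 87, 108, 124, 129, 127, 126, 128, 130, 124, 104, 86, 88, 112, 141, 149, 136, 129]
```

The trigger is held with 7.6 N and the rod hasn't moved. I add a few mm for margin on both the trigger angle and the pad force (about +1.5 mm of rod).

>>> drive_tool([
  {"dx":0,"dy":0.15,"dz":0,"rx":0,"ry":0,"rz":0,"grip":8.54},
  {"dx":0,"dy":0.15,"dz":0,"rx":0,"ry":0,"rz":0,"grip":8.54},
  {"dx":0,"dy":0.1,"dz":0,"rx":0,"ry":0,"rz":0,"grip":8.54},
  {"dx":0,"dy":0,"dz":0,"rx":0,"ry":0,"rz":0,"grip":8.54},
  {"dx":0,"dy":0,"dz":0,"rx":0,"ry":0,"rz":0,"grip":8.54},
  {"dx":0,"dy":0,"dz":0,"rx":0,"ry":0,"rz":0,"grip":8.54},
  {"dx":0,"dy":0,"dz":0,"rx":0,"ry":0,"rz":0,"grip":8.54},
  {"dx":0,"dy":0,"dz":0,"rx":0,"ry":0,"rz":0,"grip":8.54},
  {"dx":0,"dy":0,"dz":0,"rx":0,"ry":0,"rz":0,"grip":8.54},
  {"dx":0,"dy":0,"dz":0,"rx":0,"ry":0,"rz":0,"grip":8.54},
])

```text
time: 22.95
eef_pos: [494.6, 257.9, 140.4]
orientation: [-0.0, -0.039, 0.999, -0.003]
force: [0.9, -12.5, 3.6]
width: 85.3
grip_force: 6.4
```

```bash
python3 -c "
from h import *
s=env.sense();print(s['eef_pos'],s['force'],s['grip_force'])
print(env.hand_in())"
```

```text
[494.59177449 257.8906465  140.37359425] [  0.93925322 -12.52309824   3.56036096] 6.370403319597244
the job is handed in; nothing more can be done
None
```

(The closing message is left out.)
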